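# Lock out the spin drive and hold the test-stand guard open

### The arm

A 6-joint arm with a two-finger parallel gripper is mounted at the origin on the work surface. World frame = base frame: x ahead of the robot, y to its left, z up, the work surface at z = 0. Lengths are in m, angles in rad, forces in N, time in s.
With the tool pointing down it reaches from about 0.35 to 0.875 m from the base axis. Payload 4.2 kg.
Tool frame: the origin (TCP) lies midway between the tips of the shut fingers; the grasp point (between the pads) lies 19 mm behind it; z points along the fingers, y is the direction in which the jaws open and shut (so a half turn about z gives the same grasp; the last joint's range is limited). The gripper opens to 87 mm and grips with 3 to 60 N. Pads are 19 mm wide; open, the fingers measure 117 mm over their backs; the gripper's body (75 mm by 190 mm) begins 51 mm behind the grasp point.
Start: joints at [-0.892, 0.385, 0.008, 0, -1.194, -0.259], TCP at [0.255, -0.571, 0.185] pointing down, gripper open.
Joint ranges: [-3.14, 3.14], [-1.21, 2.06], [-1.07, 1.41], [-3.16, 2.05], [-2.99, -0.16], [-3.1, 3.1]. Speed limits (rad/s): [2.79, 2.79, 3.14, 3.14, 3.14, 3.14].

### API

Orientations are given as [roll, pitch, yaw] about the fixed x, y, z axes, in that order (R = Rz(yaw) Ry(pitch) Rx(roll)).
In Python, from station import r gives the robot as it stands.
- The arm moves only by the tool send_rows, never from a script. Its argument "moves" is a list of rows, each a list of 6 numbers: the shift along the tool's x, y, z in m, then the turn, a rotation vector about the tool's x, y, z in rad. A call has 1 to 5 rows; each row shifts and turns the commanded pose from where the row before left it, along the tool's axes as they then stand; what a row does not reach is not made up. A row lasts 1/12 s, in which the tool goes at most 41.7 mm and 7.16 degrees, less where a joint would pass 70% of its speed; a pose out of reach is approached as far as the arm can. A call with a gripper value outside its range is refused whole. "grip" is the closure, from 0 (fully open) to 1 (shut), set as the call begins (left out, the last holds). The fingers move at their own pace and stop on an object; "grip_force" is the grip in N (left out, the last holds). Time passes only in rows, so rows that do not move let the fingers close. It gives the time, the measured TCP pose, the force and the opening at its end, in the units of the state.
- r.get_obs(): the state, without advancing time (a new reading comes with each control period).
- r.get_image(name): name is "scene" or "top" or "wrist"; returns the picture (400x640x3 uint8, red, green, blue); there is no depth.
- r.calibration(name): a dict with "K" (3x3 intrinsics, pixels), "extrinsics" (4x4, takes a point from world to camera coordinates); the wrist camera has in their place "T_tool_cam" (4x4, takes a point from camera to tool coordinates, whose origin is the TCP and whose axes are the flange's). Camera axes: x right, y down, z forward; pixel columns grow to the right and rows downward; lengths in m; the calibration is good to about 2 mm. A picture is of the moment at which its call begins: read the wrist's pose just before it. calibration takes no time and is no camera call.
- r.hand_in(): hands the job in, once; it reports no verdict.
The state is a dict: "time_s": time; "joint_positions": joint angles; "qvel": joint speeds; "joint_efforts": joint torques, N m; "eef_pos": TCP position; "eef_rot": TCP orientation; "ft_force": force on the tool from outside, world axes, zero at the start; "torque": the same for the moment, N m; "width": opening from 0.0 (shut) to 1.0 (fully open).
Only numpy, scipy, OpenCV 4.12 (cv2) and the standard library are available. Lean on these libraries where they do the work, as an engineer would, in place of code of your own. Each camera call takes 0.05 s, during which the arm holds its last target. There are 200 camera calls.

### The job

Turn the black lock collar on the drive unit clockwise until its yellow pointer lines up with the red locked mark; only then lift the yellow-framed guard of the blue turbo test stand, which has a ball knob in front, to 60 degrees from closed. The guard falls shut by itself, so finish while still holding it steady at 60 degrees with the gripper; leave the collar locked and the other things on the bench where they are.

Things in the scene. Friction and masses are not known exactly. Their poses are not given: they have to be found in the camera images.
- stand: turbo spin-test stand, fixed to the bench: open-topped blue box 170 mm deep (x) by 200 mm wide (y) by 104 mm high, a silver turbo core inside it; origin at the centre of its underside, its -x side is the front, where the guard's knob is; its z is up. It may stand left or right of the drive unit.
- guard: the guard: flat lid 170 x 200 x 8 mm, clear window in a yellow frame, about 0.4 kg (varies by 30 %), lying level on the stand when closed and hinged along the stand's rear top edge. Origin on the hinge axis, at mid-width; its own -x points along the lid to the knob, its y along the hinge, its z out of the lid's outer face. Nothing latches it.
- guard_axis (a point): midpoint of the guard's hinge axis, 110 mm above the bench, 85 mm behind the stand's centre; the axis is level, along the stand's y. The guard's mid-plane passes through it.
- guard_knob (a point): centre of the black ball knob, 28 mm in diameter, on a 10 mm thick steel stalk in line with the lid, 45 mm out from the middle of the lid's front edge and 215 mm from the hinge axis; moves with the guard (110 mm above the bench when closed, 296 mm at 60 degrees). The ball can turn between the finger pads.
- guard_hinge (a joint): guard angle in rad: 0 closed (lid level), grows as the knob swings up and towards the rear, 1.047 is 60 degrees, stop at 1.35. It falls shut from every angle.
- drive: drive unit, fixed to the bench: grey block 130 x 130 x 30 mm with a steel post of 28 mm diameter standing at its centre to 78 mm above the bench; origin at the centre of its underside. The red locked mark lies on its top towards its -x side, the green unlocked mark 1.2 rad anticlockwise from it, seen from above.
- collar_axis (a point): point on the collar's upright turning axis, 54 mm above the bench, a good height to grip the collar from above. The collar is a black knurled ring round the post, 52 mm in outer diameter, from 32 to 66 mm above the bench, captive: it only turns. It is stiff (0.12 N m) and stays where it is left.
- collar_pointer (a point): outer tip of the collar's yellow pointer, a radial fin 7 mm wide and 8 mm high, from the collar's side (26 mm from the axis) to 45 mm from the axis, 38 mm above the bench. Turns with the collar.
- locked_mark (a point): centre of the red locked mark, a flat strip 16 x 10 mm on top of the drive unit, 55 mm from the collar's axis; locked means that the pointer points at it
- collar (a joint): collar angle in rad: 0 with the pointer at the green mark, grows clockwise seen from above, 1.2 with the pointer on the red locked mark; it can be turned too far, to a stop at 1.7
- bottle: small red bottle, 34 mm in diameter, 65 mm high, standing loose; origin under its centre. Leave it alone.
- bin: blue bin with bolts, 140 x 100 x 65 mm, loose; origin under its centre. Leave it alone.
- foam: white packing block, 120 x 120 x 50 mm with a round pocket, loose; origin under its centre. Leave it alone.
- gasket: flat steel ring, 90 mm outside diameter, 5 mm thick, lying loose; origin at its centre. Leave it alone.
Not all that is in view belongs to the job. Leave any pink or turquoise look-alike of the drive alone.

How it is judged:
On the way, in this order (a step that is already met when the one before it is completed fails the run):
1. the collar is at its locked mark, the guard still closed (value of joint collar between 1.07 and 1.33 rad and value of joint guard_hinge below 0.1 rad), for 0.2 s.
2. the guard is held open at 60 degrees (value of joint guard_hinge between 0.96 and 1.134 rad and contact force between the fingers and guard above 0.5 N), for 0.3 s.
At the end, for the whole second after the job is handed in: The gripper's fingers hold the guard still (under 0.1 rad/s) between 55 and 65 degrees open, with nothing else propping it; the collar's pointer is within 0.13 rad (7 degrees) of the locked mark; each bystander is within 30 mm of its start (all of step 2 and value of joint collar between 1.07 and 1.33 rad and velocity of joint guard_hinge between -0.1 and 0.1 rad/s and contact force between guard and bottle below 0.2 N and contact force between guard and bin below 0.2 N and contact force between guard and foam below 0.2 N and contact force between guard and gasket below 0.2 N and distance of each of bottle, bin, foam, gasket from where it was at the start of the episode below 0.03 m); the arm keeps its last pose, push and grip.
It fails at once if the guard is lifted (over 0.15 rad) while the collar is not locked (value of joint guard_hinge above 0.15 rad and not (value of joint collar between 1.07 and 1.33 rad)).
It fails at once if the bottle is disturbed (moved over 30 mm) (distance of bottle from where it was at the start of the episode above 0.03 m).
It fails at once if the bin is disturbed (moved over 30 mm) (distance of bin from where it was at the start of the episode above 0.03 m).
It fails at once if the foam is disturbed (moved over 30 mm) (distance of foam from where it was at the start of the episode above 0.03 m).
It fails at once if the gasket is disturbed (moved over 30 mm) (distance of gasket from where it was at the start of the episode above 0.03 m).
It also fails if it takes over 53 s, if anything falls off the work surface, if the arm or the gripper's body presses on something with over 40 N, if the wrist force passes 120 N, or if a joint passes its speed limit or range.

## Working session

There is one attempt and no reset: what is moved stays moved. The work goes in short steps, Python scripts to look and compute and a tool call to move; the robot and the scene stay as the last step left them, time stands still between calls to the robot, and variables do not carry over. Pictures are saved under pics/ and viewed, about 8 in all and at most 12, crops included, and the job is handed in when it is done.

Besides the shell and the picture viewer there is one more tool, called after "Emit:" as name(argument=value, ...), one argument or row to a line, values as JSON. send_rows: Moves the arm, as the interface text tells. Its arguments: {"type":"object","properties":{"moves":{"type":"array"},"grip":{"type":"number"},"grip_force":{"type":"number"}},"required":["moves"]}

```bash
mkdir -p pics; ls
python3 - <<'E'
from station import r
import cv2,numpy as np
o=r.get_obs();print(o)
for n in("top","scene"):
    cv2.imwrite(f"pics/{n}0.png",r.get_image(n)[:,:,::-1])
    c=r.calibration(n);print(n,np.round(c["K"],1).tolist(),np.round(c["extrinsics"],3).tolist())
print(np.round(r.calibration("wrist")["T_tool_cam"],3).tolist(),np.round(r.calibration("wrist")["K"],1).tolist())
E
```

```text
pics
{'time_s': 0.0, 'joint_positions': array([-8.92425114e-01,  3.85528951e-01,  6.67059419e-03, -5.09635411e-04,
       -1.19401406e+00, -2.58589160e-01]), 'qvel': array([ 1.11146937e-03,  9.57312938e-05, -7.78893467e-04, -4.15953269e-04,
       -1.21678111e-03, -9.61617147e-04]), 'joint_efforts': array([-1.02445891e-03, -3.90659273e+01,  1.87404406e+01,  4.21986312e+00,
        1.10150772e-02, -1.91664330e-04]), 'eef_pos': array([ 0.25446651, -0.570118  ,  0.1842923 ]), 'eef_rot': array([ 3.13946447e+00, -7.31485350e-05, -2.72199853e+00]), 'ft_force': array([ 0.16356079,  0.1426096 , -0.06592117]), 'torque': array([-0.01055261,  0.00358404,  0.00652222]), 'width': 0.9997887915464805}
top [[368.6, 0.0, 318.6], [0.0, 368.6, 198.8], [0.0, 0.0, 1.0]] [[0.023, -1.0, -0.004, -0.007], [-0.982, -0.022, -0.187, 0.553], [0.187, 0.008, -0.982, 1.19], [0.0, 0.0, 0.0, 1.0]]
scene [[461.4, 0.0, 317.8], [0.0, 461.4, 195.3], [0.0, 0.0, 1.0]] [[-0.856, 0.516, -0.017, 0.446], [0.437, 0.707, -0.556, -0.172], [-0.275, -0.483, -0.831, 1.476], [0.0, 0.0, 0.0, 1.0]]
[[0.0, -0.956, -0.294, 0.082], [1.0, 0.0, 0.0, -0.001], [-0.0, -0.294, 0.956, -0.199], [0.0, 0.0, 0.0, 1.0]] [[292.1, 0.0, 323.0], [0.0, 292.1, 197.5], [0.0, 0.0, 1.0]]
```

View pics/top0.png

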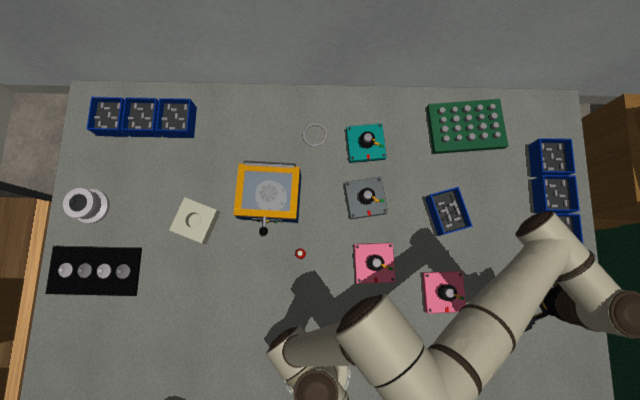

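View pics/scene0.png

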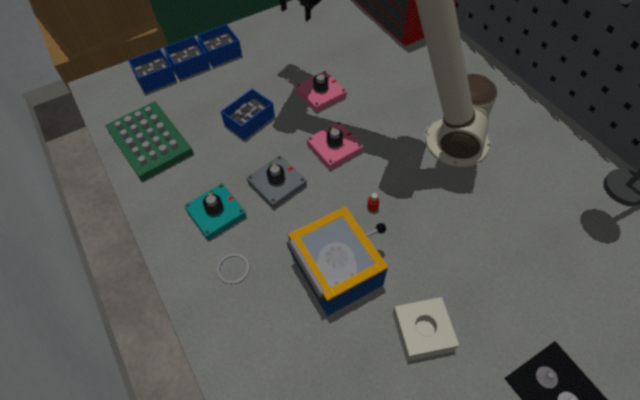

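The top view shows the grey drive at about (366,198), red mark near (369,212) and yellow pointer near (378,200). The stand is at (267,190), its knob at (263,231), and the bottle at (300,254). Next I'll measure these.

```bash
cat > h.py <<'E'
import numpy as np,cv2
from station import r
from scipy.spatial.transform import Rotation as R
def cam(n,o=None):
    c=r.calibration(n);K=np.array(c["K"])
    if n=="wrist":
        T=np.eye(4);T[:3,:3]=R.from_euler("xyz",o["eef_rot"]).as_matrix();T[:3,3]=o["eef_pos"]
        W=T@np.array(c["T_tool_cam"])
    else: W=np.linalg.inv(np.array(c["extrinsics"]))
    return K,W
def ray(kw,uv,z):
    K,W=kw;d=W[:3,:3]@np.linalg.inv(K)@[uv[0],uv[1],1];p=W[:3,3]
    return p+d*(z-p[2])/d[2]
def proj(kw,p):
    K,W=kw;q=K@(np.linalg.inv(W)@np.append(p,1))[:3];return q[:2]/q[2]
def blobs(im,lo,hi,box,amin=4):
    hsv=cv2.cvtColor(im,cv2.COLOR_RGB2HSV);m=cv2.inRange(hsv,lo,hi)
    k=np.zeros_like(m);x0,y0,x1,y1=box;k[y0:y1,x0:x1]=m[y0:y1,x0:x1]
    n,l,s,c=cv2.connectedComponentsWithStats(k)
    return [(int(s[i,4]),c[i].round(1),k*(l==i)) for i in range(1,n) if s[i,4]>=amin]
E
python3 - <<'E'
from h import *
im=cv2.cvtColor(cv2.imread("pics/top0.png"),cv2.COLOR_BGR2RGB);kw=cam("top")
np.set_printoptions(precision=4,suppress=True)
def show(t,lo,hi,box,z):
    for a,c,m in blobs(im,lo,hi,box):print(t,a,c,ray(kw,c,z))
show("red",(0,120,60),(8,255,255),(340,175,392,220),.03)
show("red2",(172,120,60),(180,255,255),(340,175,392,220),.03)
show("yel",(15,100,60),(40,255,255),(340,175,392,220),.038)
show("grn",(45,100,40),(80,255,255),(340,175,392,220),.03)
show("knob",(0,0,0),(180,255,35),(250,222,276,240),.11)
show("bottle",(0,120,60),(8,255,255),(288,240,312,265),.03)
for a,c,m in blobs(im,(12,130,100),(30,255,255),(225,150,310,230),200):
    rc=cv2.minAreaRect(cv2.findNonZero(m));b=cv2.boxPoints(rc);print(a,b.tolist());print(np.array([ray(kw,q,.114) for q in b]))
cv2.imwrite("pics/dr.png",cv2.resize(cv2.imread("pics/top0.png")[160:270,225:395],None,fx=4,fy=4,interpolation=cv2.INTER_CUBIC))
E
```

```text
red 16 [368.9 212.6] [ 0.5136 -0.166   0.03  ]
yel 25 [375.1 198.9] [ 0.56   -0.1862  0.038 ]
grn 12 [381.5 200. ] [ 0.5582 -0.2093  0.03  ]
knob 50 [263.2 230.8] [0.4354 0.1783 0.11  ]
bottle 56 [300.3 253.7] [0.3696 0.063  0.03  ]
1342 [[232.8905487060547, 214.89752197265625], [235.9082489013672, 162.59085083007812], [299.21673583984375, 166.24325561523438], [296.19903564453125, 218.5499267578125]]
[[0.4833 0.2766 0.114 ]
 [0.6557 0.2783 0.114 ]
 [0.648  0.0713 0.114 ]
 [0.4763 0.0751 0.114 ]]
```

View pics/dr.png

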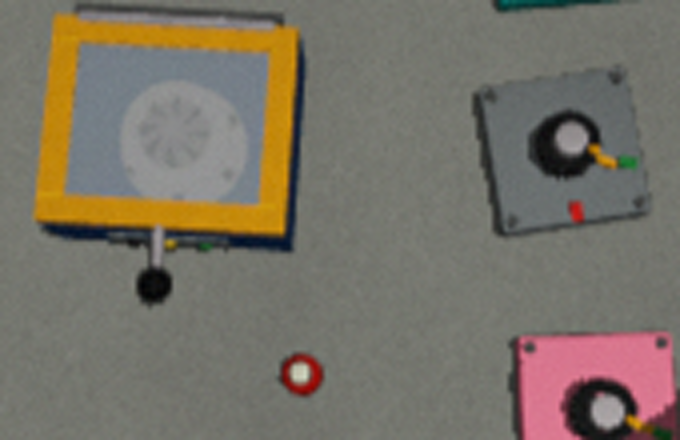

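Emit:
send_rows(
  moves=[
    [-0.035, 0.0193, 0, 0, 0, 0],
    [-0.035, 0.0193, 0, 0, 0, 0],
    [-0.035, 0.0193, 0, 0, 0, 0],
    [-0.035, 0.0193, 0, 0, 0, 0],
    [-0.035, 0.0193, 0, 0, 0, 0],
  ],
  grip=0,
)

```text
time_s: 0.52
eef_pos: [0.3757, -0.4095, 0.1849]
eef_rot: [3.141, -0.0, -2.722]
ft_force: [0.1, 0.2, 0.1]
width: 1.0
```

Emit:
send_rows(
  moves=[
    [-0.035, 0.0193, 0, 0, 0, 0],
    [-0.035, 0.0193, 0, 0, 0, 0],
    [-0.035, 0.0193, 0, 0, 0, 0],
    [-0.035, 0.0193, 0, 0, 0, 0],
    [-0.035, 0.0193, 0, 0, 0, 0],
  ],
)

```text
time_s: 0.93
eef_pos: [0.4962, -0.2499, 0.1851]
eef_rot: [3.141, -0.0, -2.722]
ft_force: [1.1, 0.0, 0.5]
width: 1.002
```

Emit:
send_rows(
  moves=[
    [-0.035, 0.0193, 0, 0, 0, 0],
    [-0.035, 0.0193, 0, 0, 0, 0],
    [-0.035, 0.0193, 0, 0, 0, 0],
    [0, 0, 0, 0, 0, -0.12],
    [0, 0, 0, 0, 0, -0.12],
  ],
)

```text
time_s: 1.35
eef_pos: [0.5689, -0.1538, 0.1843]
eef_rot: [3.14, -0.001, -2.472]
ft_force: [-0.3, -0.7, 0.4]
width: 0.999
```

Emit:
send_rows(
  moves=[
    [0, 0, 0, 0, 0, -0.12],
    [0, 0, 0, 0, 0, -0.12],
    [0, 0, 0, 0, 0, -0.12],
    [0, 0, 0, 0, 0, -0.12],
    [0, 0, 0, 0, 0, -0.12],
  ],
)

```text
time_s: 1.77
eef_pos: [0.5676, -0.156, 0.1847]
eef_rot: [3.14, -0.0, -1.876]
ft_force: [0.6, -0.3, 0.1]
width: 1.004
```

Emit:
send_rows(
  moves=[
    [0, 0, 0, 0, 0, -0.11],
    [0, 0, 0, 0, 0, 0],
    [0, 0, 0, 0, 0, 0],
  ],
)

```text
time_s: 2.02
eef_pos: [0.5677, -0.1561, 0.1849]
eef_rot: [3.141, 0.0, -1.775]
ft_force: [0.4, 0.0, -0.6]
width: 1.004
```

```bash
cat > look.py <<'E'
from h import *
import sys
np.set_printoptions(precision=4,suppress=True)
o=r.get_obs();im=r.get_image("wrist");kw=cam("wrist",o)
print(o["eef_pos"],o["eef_rot"],o["time_s"])
for t,lo,hi,z in(("red",(0,140,60),(8,255,255),.03),("yel",(18,120,60),(40,255,255),.042),("grn",(45,100,40),(80,255,255),.03)):
    for a,c,m in blobs(im,lo,hi,(0,0,640,400),30):print(t,a,c,ray(kw,c,z))
g=im.copy()
for q in ((.5675,-.1551,.078),(.5136,-.166,.03),(.5582,-.2093,.03)):
    u=proj(kw,q);print(u);cv2.drawMarker(g,tuple(int(v) for v in u.round()),(255,0,255),0,8)
cv2.imwrite(f"pics/{sys.argv[1]}.png",g[:,:,::-1])
E
python3 look.py w1
```

```text
[ 0.5677 -0.1561  0.1849] [ 3.1407  0.     -1.7747] 2.0167
red 91 [552.7 102. ] [ 0.2898 -0.189   0.03  ]
red 88 [364.2 159.5] [ 0.5135 -0.167   0.03  ]
red 74 [208.1 193.4] [ 0.7135 -0.1643  0.03  ]
yel 153 [517.5  81.6] [ 0.3368 -0.2201  0.042 ]
yel 86 [530.7  95.1] [ 0.3226 -0.203   0.042 ]
yel 174 [325.5 155.3] [ 0.5584 -0.1835  0.042 ]
yel 130 [162.6 181.5] [ 0.7569 -0.1921  0.042 ]
yel 76 [150.4 198.4] [ 0.7793 -0.175   0.042 ]
yel 611 [162.8 284.8] [ 0.8084 -0.0563  0.042 ]
yel 601 [483.1 284.9] [0.3849 0.0315 0.042 ]
yel 4393 [457.1 331.4] [0.4246 0.1014 0.042 ]
grn 2503 [37.3 14.2] [ 0.8286 -0.3906  0.03  ]
grn 94 [518.3  63.8] [ 0.3283 -0.2382  0.03  ]
grn 93 [321.9 130.2] [ 0.5569 -0.2116  0.03  ]
grn 107 [163.9 163.8] [ 0.7546 -0.2114  0.03  ]
[322.7954 187.7174]
[364.218  160.3306]
[321.2299 132.4012]
```

View pics/w1.png

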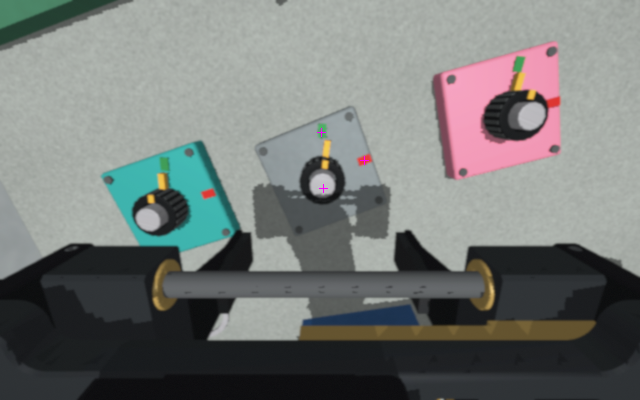

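The wrist view puts the post top at (322,184), the pointer tip at (327,141) just clockwise of green (322,130), and red at (364,160). The axis at about (0.5677, -0.157) agrees with the top view to within 2 mm. I'll descend and grip.

Emit:
send_rows(
  moves=[
    [0.001, 0, 0.037, 0, 0, 0],
    [0, 0, 0.037, 0, 0, 0],
    [0, 0, 0.037, 0, 0, 0],
    [0, 0, 0.027, 0, 0, 0],
    [0, 0, 0.01, 0, 0, 0],
  ],
)

```text
time_s: 2.48
eef_pos: [0.5642, -0.1568, 0.0327]
eef_rot: [3.133, -0.001, -1.775]
ft_force: [-0.7, 0.8, 0.2]
width: 0.999
```

Emit:
send_rows(
  moves=[
    [0, 0, 0, 0, 0, 0],
    [0, 0, 0, 0, 0, 0],
    [0, 0, 0, 0, 0, 0],
    [0, 0, 0, 0, 0, 0],
    [0, 0, 0, 0, 0, 0],
  ],
  grip=1,
  grip_force=40,
)

```text
time_s: 2.9
eef_pos: [0.5691, -0.1572, 0.0393]
eef_rot: [-3.138, 0.001, -1.772]
ft_force: [-1.0, -0.4, -0.0]
width: 0.71
```

Emit:
send_rows(
  moves=[
    [0, 0, 0, 0, 0, 0],
    [0, 0, 0, 0, 0, 0],
    [0, 0, 0, 0, 0, 0],
    [0, 0, 0, 0, 0, 0],
    [0, 0, 0, 0, 0, 0],
  ],
)

```text
time_s: 3.32
eef_pos: [0.5681, -0.1572, 0.0374]
eef_rot: [-3.141, 0.0, -1.772]
ft_force: [4.1, -2.0, -3.7]
width: 0.324
```

Emit:
send_rows(
  moves=[
    [0, 0, 0, 0, 0, 0],
    [0, 0, 0, 0, 0, 0],
  ],
)

```text
time_s: 3.48
eef_pos: [0.5686, -0.1572, 0.0374]
eef_rot: [-3.14, 0.0, -1.772]
ft_force: [2.9, -0.9, -1.4]
width: 0.292
```

```bash
python3 look.py w2
```

```text
[ 0.5686 -0.1572  0.0374] [-3.1401  0.0001 -1.7717] 3.4833
red 268 [392.8 195.3] [ 0.5135 -0.1669  0.03  ]
red 217 [138.6 246.9] [ 0.7137 -0.1645  0.03  ]
yel 306 [330.1 178.7] [ 0.5561 -0.1913  0.042 ]
yel 198 [327.9 209.5] [ 0.5619 -0.1697  0.042 ]
yel 484 [ 59.7 229.6] [ 0.755  -0.1931  0.042 ]
yel 122 [ 24.6 262.7] [ 0.7932 -0.1734  0.042 ]
yel 302 [265.8 284.4] [ 0.6205 -0.1193  0.042 ]
yel 311 [380.2 284.3] [ 0.5344 -0.102   0.042 ]
yel 4750 [347.9 331.6] [ 0.5664 -0.0633  0.042 ]
grn 286 [323.  147.5] [ 0.557  -0.2115  0.03  ]
grn 305 [ 62.5 200.3] [ 0.7546 -0.2118  0.03  ]
[324.4088 253.4562]
[392.7709 196.4388]
[321.9357 150.9208]
```

View pics/w2.png

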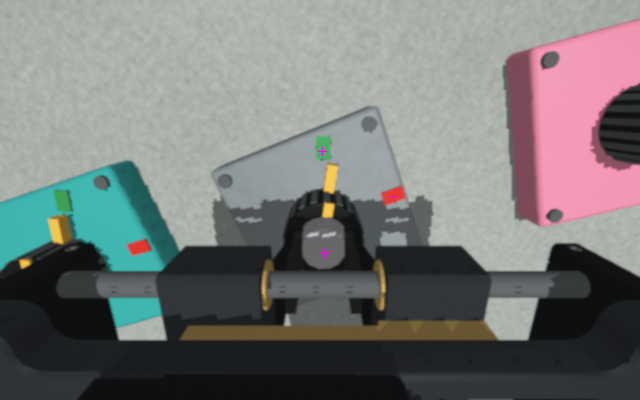

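The pointer at (330,179) gives q≈0.13, with green at (323,147) and red at (393,195). The fingers are on the collar. I'll turn it about 1.07 rad clockwise.

Emit:
send_rows(
  moves=[
    [0, 0, 0, 0, 0, 0.05],
    [0, 0, 0, 0, 0, 0.08],
    [0, 0, 0, 0, 0, 0.1],
    [0, 0, 0, 0, 0, 0.1],
    [0, 0, 0, 0, 0, 0.1],
  ],
)

```text
time_s: 3.95
eef_pos: [0.5684, -0.1571, 0.0379]
eef_rot: [-3.14, -0.0, -2.203]
ft_force: [1.5, 3.7, -0.2]
width: 0.293
```

Emit:
send_rows(
  moves=[
    [0, 0, 0, 0, 0, 0.1],
    [0, 0, 0, 0, 0, 0.1],
    [0, 0, 0, 0, 0, 0.1],
    [0, 0, 0, 0, 0, 0.1],
    [0, 0, 0, 0, 0, 0.1],
  ],
)

```text
time_s: 4.37
eef_pos: [0.5676, -0.1572, 0.0383]
eef_rot: [-3.141, -0.001, -2.703]
ft_force: [-2.2, -0.9, 3.7]
width: 0.287
```

Emit:
send_rows(
  moves=[
    [0, 0, 0, 0, 0, 0.08],
    [0, 0, 0, 0, 0, 0.06],
    [0, 0, 0, 0, 0, 0],
    [0, 0, 0, 0, 0, 0],
  ],
)

```text
time_s: 4.7
eef_pos: [0.5681, -0.1569, 0.0384]
eef_rot: [-3.141, 0.001, -2.84]
ft_force: [-0.7, 0.7, 5.3]
width: 0.281
```

```bash
python3 look.py w3
```

```text
[ 0.5681 -0.1569  0.0384] [-3.1412  0.0006 -2.8402] 4.7
red 295 [333.3 147.7] [ 0.5136 -0.1671  0.03  ]
yel 340 [283.5 196.6] [ 0.555  -0.1908  0.042 ]
yel 175 [295.7 222.2] [ 0.571  -0.1775  0.042 ]
yel 286 [266.9 284.5] [ 0.6274 -0.1847  0.042 ]
yel 291 [379.  283.8] [ 0.6011 -0.1023  0.042 ]
yel 4726 [346.8 331.6] [ 0.651  -0.1116  0.042 ]
grn 275 [257.1 186.7] [ 0.5574 -0.2119  0.03  ]
[327.5344 249.6357]
[334.8247 148.1572]
[260.2528 188.6917]
```

View pics/w3.png

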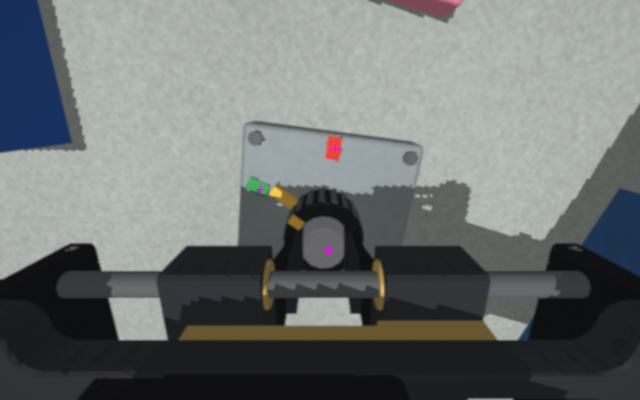

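The collar did not follow: the pointer at (283,197) is still beside green. I need to see what the fingers are actually holding.

Run:
```python
from h import *
o=r.get_obs();print(o["torque"],o["ft_force"],o["width"])
im=r.get_image("scene");u=proj(cam("scene"),(.5677,-.157,.06)).astype(int);print(u)
a=im[max(u[1]-60,0):u[1]+50,u[0]-75:u[0]+75,::-1]
cv2.imwrite("pics/s2.png",cv2.resize(a,None,fx=5,fy=5,interpolation=cv2.INTER_CUBIC))
```

```text
[0.46112044 0.23365145 0.09161022] [-0.88476807  1.29720157  5.21743437] 0.2883459952925396
[275 172]
```

View pics/s2.png

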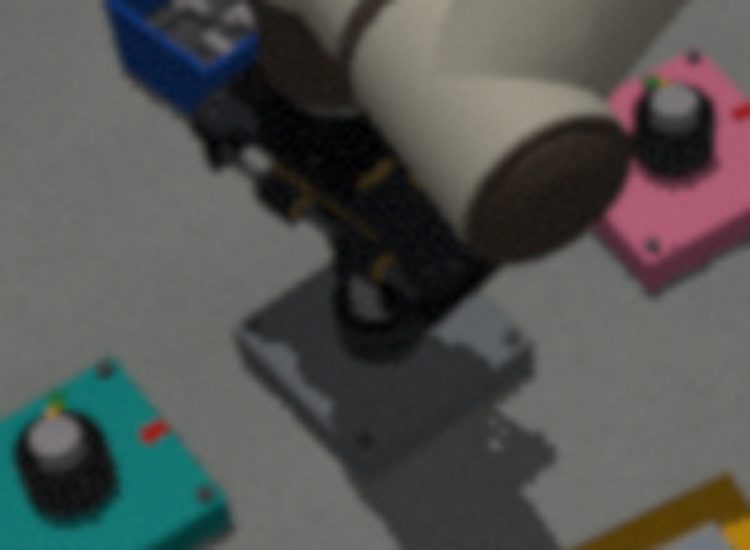

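Run:
```python
import cv2,numpy as np
a=cv2.imread("pics/w3.png")[160:330,230:420]
a=(255*(a/255.)**.45).astype(np.uint8)
cv2.imwrite("pics/w3z.png",cv2.resize(a,None,fx=3.5,fy=3.5,interpolation=cv2.INTER_CUBIC))
```

```text
(no output)
```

View pics/w3z.png

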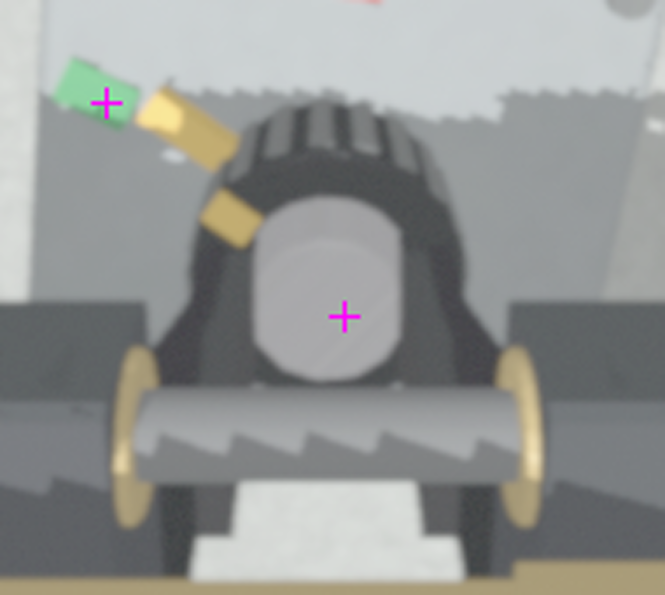

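In the brightened crop the pads bear on the steel post, just above the collar top. That matches the 25 mm opening, so the fingertips sit higher than the TCP suggests. I'll open, turn back, and probe lower.

Emit:
send_rows(
  moves=[
    [0, 0, 0, 0, 0, 0],
    [0, 0, 0, 0, 0, 0],
    [0, 0, 0, 0, 0, 0],
    [0, 0, 0, 0, 0, 0],
    [0, 0, 0, 0, 0, 0],
  ],
  grip=0,
)

```text
time_s: 5.22
eef_pos: [0.5673, -0.1571, 0.0369]
eef_rot: [3.141, -0.001, -2.842]
ft_force: [0.1, 0.3, -0.5]
width: 0.576
```

Emit:
send_rows(
  moves=[
    [0, 0, 0, 0, 0, 0],
    [0, 0, 0, 0, 0, 0],
    [0, 0, 0, 0, 0, -0.1],
    [0, 0, 0, 0, 0, -0.1],
    [0, 0, 0, 0, 0, -0.1],
  ],
)

```text
time_s: 5.63
eef_pos: [0.5677, -0.1571, 0.0372]
eef_rot: [3.141, -0.0, -2.537]
ft_force: [-0.8, -0.2, -0.4]
width: 0.942
```

Emit:
send_rows(
  moves=[
    [0, 0, 0, 0, 0, -0.12],
    [0, 0, 0, 0, 0, -0.12],
    [0, 0, 0, 0, 0, -0.12],
    [0, 0, 0, 0, 0, -0.12],
    [0, 0, 0, 0, 0, -0.12],
  ],
)

```text
time_s: 6.05
eef_pos: [0.5677, -0.1572, 0.0373]
eef_rot: [3.141, -0.0, -1.936]
ft_force: [0.4, 0.1, 0.0]
width: 1.002
```

Emit:
send_rows(
  moves=[
    [0, 0, 0, 0, 0, -0.06],
    [0, 0, 0.003, 0, 0, 0],
    [0, 0, 0.003, 0, 0, 0],
    [0, 0, 0, 0, 0, 0],
  ],
)

```text
time_s: 6.38
eef_pos: [0.567, -0.1571, 0.0304]
eef_rot: [3.14, -0.0, -1.884]
ft_force: [-1.2, 0.6, 0.3]
width: 1.002
```

Emit:
send_rows(
  moves=[
    [0, 0, 0.003, 0, 0, 0],
    [0, 0, 0.003, 0, 0, 0],
    [0, 0, 0, 0, 0, 0],
  ],
)

```text
time_s: 6.63
eef_pos: [0.5672, -0.1571, 0.0245]
eef_rot: [3.14, -0.0, -1.882]
ft_force: [-0.4, 0.5, -0.2]
width: 1.001
```

Emit:
send_rows(
  moves=[
    [0, 0, 0.003, 0, 0, 0],
    [0, 0, 0.003, 0, 0, 0],
    [0, 0, 0, 0, 0, 0],
  ],
)

```text
time_s: 6.88
eef_pos: [0.5672, -0.1571, 0.0186]
eef_rot: [3.14, -0.0, -1.882]
ft_force: [-0.4, 0.2, 0.6]
width: 1.002
```

There is no contact even 11 mm below the block top, so the tips are indeed retracted. I'll go slightly lower and close.

Emit:
send_rows(
  moves=[
    [0, 0, 0.003, 0, 0, 0],
    [0, 0, 0, 0, 0, 0],
    [0, 0, 0, 0, 0, 0],
    [0, 0, 0, 0, 0, 0],
    [0, 0, 0, 0, 0, 0],
  ],
  grip=1,
  grip_force=40,
)

```text
time_s: 7.3
eef_pos: [0.5679, -0.1571, 0.0165]
eef_rot: [-3.141, 0.0, -1.882]
ft_force: [0.0, 0.6, -0.3]
width: 0.707
```

Emit:
send_rows(
  moves=[
    [0, 0, 0, 0, 0, 0],
    [0, 0, 0, 0, 0, 0],
    [0, 0, 0, 0, 0, 0],
    [0, 0, 0, 0, 0, 0],
    [0, 0, 0, 0, 0, 0],
  ],
)

```text
time_s: 7.72
eef_pos: [0.5685, -0.1573, 0.0166]
eef_rot: [-3.14, 0.0, -1.882]
ft_force: [2.7, -1.5, -1.7]
width: 0.585
```

Emit:
send_rows(
  moves=[
    [0, 0, 0, 0, 0, 0],
    [0, 0, 0, 0, 0, 0],
  ],
)

```text
time_s: 7.88
eef_pos: [0.5685, -0.1573, 0.0165]
eef_rot: [-3.14, 0.0, -1.882]
ft_force: [3.6, -2.3, -1.5]
width: 0.587
```

The opening is 51 mm, so this is the collar. Now I'll turn it.

Emit:
send_rows(
  moves=[
    [0, 0, 0, 0, 0, 0.05],
    [0, 0, 0, 0, 0, 0.08],
    [0, 0, 0, 0, 0, 0.1],
    [0, 0, 0, 0, 0, 0.1],
    [0, 0, 0, 0, 0, 0.1],
  ],
)

```text
time_s: 8.3
eef_pos: [0.5683, -0.1572, 0.0165]
eef_rot: [-3.141, 0.0, -2.316]
ft_force: [3.2, -1.0, -0.3]
width: 0.58
```

Emit:
send_rows(
  moves=[
    [0, 0, 0, 0, 0, 0.1],
    [0, 0, 0, 0, 0, 0.1],
    [0, 0, 0, 0, 0, 0.1],
    [0, 0, 0, 0, 0, 0.1],
    [0, 0, 0, 0, 0, 0.1],
  ],
)

```text
time_s: 8.72
eef_pos: [0.5681, -0.1569, 0.0165]
eef_rot: [-3.141, 0.001, -2.816]
ft_force: [1.7, 0.2, -0.7]
width: 0.588
```

Emit:
send_rows(
  moves=[
    [0, 0, 0, 0, 0, 0.08],
    [0, 0, 0, 0, 0, 0.06],
    [0, 0, 0, 0, 0, 0],
    [0, 0, 0, 0, 0, 0],
  ],
)

```text
time_s: 9.05
eef_pos: [0.5681, -0.1568, 0.0166]
eef_rot: [3.141, 0.001, -2.95]
ft_force: [2.4, 1.0, 0.4]
width: 0.585
```

```bash
python3 look.py w4
```

```text
[ 0.5681 -0.1568  0.0166] [ 3.1414  0.0008 -2.9504] 9.05
red 360 [324.9 151.4] [ 0.5136 -0.1671  0.03  ]
yel 378 [325.1 185.5] [ 0.5324 -0.1634  0.042 ]
yel 219 [324.1 221.9] [ 0.5561 -0.1594  0.042 ]
yel 398 [222.8 285.1] [ 0.6151 -0.2187  0.042 ]
yel 401 [423.1 284.4] [ 0.5884 -0.084   0.042 ]
yel 4653 [400.3 331.8] [ 0.6297 -0.0887  0.042 ]
grn 321 [246.7 203. ] [ 0.5574 -0.2119  0.03  ]
[328.2101 268.1293]
[326.6519 151.7344]
[250.3927 204.8293]
```

View pics/w4.png

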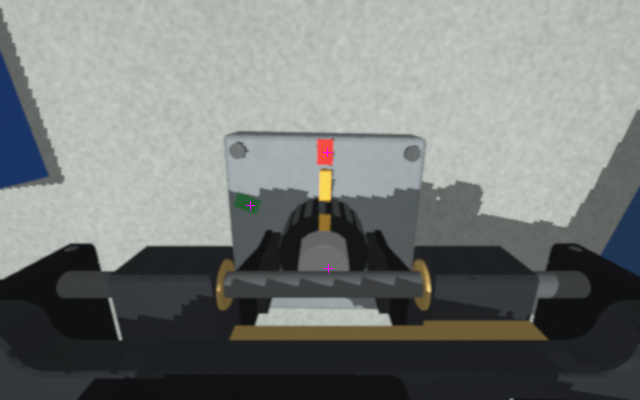

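Pointer (325,185), red mark (325,151) and collar stripe (324,222) are in line, so the collar is locked. I'll release, lift and travel to the knob.

Emit:
send_rows(
  moves=[
    [0, 0, 0, 0, 0, 0],
    [0, 0, 0, 0, 0, 0],
    [0, 0, 0, 0, 0, 0],
    [0, 0, 0, 0, 0, 0],
    [0, 0, 0, 0, 0, 0],
  ],
  grip=0,
)

```text
time_s: 9.52
eef_pos: [0.5671, -0.1572, 0.0161]
eef_rot: [3.141, -0.001, -2.952]
ft_force: [0.1, -0.7, -0.6]
width: 0.879
```

Emit:
send_rows(
  moves=[
    [0, 0, 0, 0, 0, 0],
    [0, 0, 0, 0, 0, 0],
    [0, 0, 0, 0, 0, 0],
    [0, 0, -0.02, 0, 0, 0],
    [0, 0, -0.035, 0, 0, 0],
  ],
)

```text
time_s: 9.93
eef_pos: [0.5642, -0.1568, 0.0678]
eef_rot: [3.139, -0.01, -2.953]
ft_force: [0.5, 0.1, 0.5]
width: 1.001
```

Emit:
send_rows(
  moves=[
    [0, 0, -0.035, 0, 0, 0],
    [0, 0, -0.035, 0, 0, 0],
    [0, 0, -0.035, 0, 0, 0],
    [0, 0, -0.024, 0, 0, 0],
    [0, 0, 0, 0, 0, 0],
  ],
)

```text
time_s: 10.35
eef_pos: [0.5712, -0.1579, 0.2074]
eef_rot: [-3.137, 0.012, -2.951]
ft_force: [0.7, -0.7, 1.2]
width: 1.002
```

Emit:
send_rows(
  moves=[
    [0.0074, 0.0393, 0, 0, 0, 0],
    [0.0074, 0.0393, 0, 0, 0, 0],
    [0.0074, 0.0393, 0, 0, 0, 0],
    [0.0074, 0.0393, 0, 0, 0, 0],
    [0.0074, 0.0393, 0, 0, 0, 0],
  ],
)

```text
time_s: 10.77
eef_pos: [0.4931, 0.0301, 0.1999]
eef_rot: [3.141, -0.001, -2.953]
ft_force: [0.3, -0.1, 0.4]
width: 1.003
```

Emit:
send_rows(
  moves=[
    [0.0074, 0.0393, 0, 0, 0, 0],
    [0.0074, 0.0393, 0, 0, 0, 0],
    [0.0074, 0.0393, 0, 0, 0, 0],
    [0.0074, 0.0393, 0, 0, 0, 0],
  ],
)

```text
time_s: 11.1
eef_pos: [0.4342, 0.1791, 0.2002]
eef_rot: [3.141, -0.0, -2.952]
ft_force: [0.4, 1.0, 0.1]
width: 1.0
```

Emit:
send_rows(
  moves=[
    [0, 0, 0, 0, 0, 0.114],
    [0, 0, 0, 0, 0, 0.114],
    [0, 0, 0, 0, 0, 0],
    [0, 0, 0, 0, 0, 0],
  ],
)

```text
time_s: 11.43
eef_pos: [0.4353, 0.1776, 0.2]
eef_rot: [-3.141, -0.001, 3.107]
ft_force: [0.3, -0.4, -0.1]
width: 1.001
```

Run:
```python
from h import *
np.set_printoptions(precision=4,suppress=True)
o=r.get_obs();im=r.get_image("wrist");kw=cam("wrist",o)
print(o["eef_pos"],o["eef_rot"],o["time_s"],o["joint_positions"])
u=proj(kw,(.4354,.1783,.11)).round().astype(int);print(u)
for a,c,m in blobs(im,(0,0,0),(180,255,45),(u[0]-50,u[1]-50,u[0]+50,u[1]+50),40):print("dark",a,c,ray(kw,c,.11))
g=im.copy();cv2.drawMarker(g,tuple(map(int,u)),(255,0,255),0,8)
cv2.imwrite("pics/k1.png",g[:,:,::-1])
# collar re-check from above
im=r.get_image("top");kt=cam("top")
for t,lo,hi,z in(("red",(0,120,60),(8,255,255),.03),("yel",(15,100,60),(40,255,255),.05)):
    for a,c,m in blobs(im,lo,hi,(340,175,392,220)):print(t,a,c,ray(kt,c,z))
```

```text
[0.4353 0.1776 0.2   ] [-3.1412 -0.0006  3.1067] 11.4333 [ 0.7341  0.107  -0.3302 -0.0001 -1.1343 -2.3398]
[325 191]
dark 507 [323.2 191.4] [0.4359 0.1767 0.11  ]
red 19 [368.7 212.3] [ 0.5146 -0.1654  0.03  ]
yel 27 [368.  204.4] [ 0.5383 -0.1605  0.05  ]
```

View pics/k1.png

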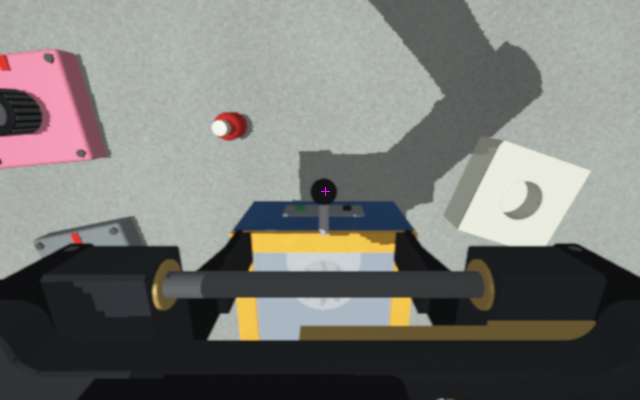

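The knob is at (323,191), which is (0.436, 0.177), directly under the tool. The collar stays locked in the top view. I'll descend and grip the ball.

Emit:
send_rows(
  moves=[
    [0, 0, 0.035, 0, 0, 0],
    [0, 0, 0.035, 0, 0, 0],
    [0, 0, 0.035, 0, 0, 0],
    [0, 0, 0.017, 0, 0, 0],
    [0, 0, 0.01, 0, 0, 0],
  ],
)

```text
time_s: 11.95
eef_pos: [0.4342, 0.1756, 0.0655]
eef_rot: [-3.138, -0.004, 3.103]
ft_force: [0.6, 1.0, 1.2]
width: 0.999
```

Emit:
send_rows(
  moves=[
    [0, 0, 0, 0, 0, 0],
    [0, 0, 0, 0, 0, 0],
    [0, 0, 0, 0, 0, 0],
    [0, 0, 0, 0, 0, 0],
    [0, 0, 0, 0, 0, 0],
  ],
  grip=1,
  grip_force=35,
)

```text
time_s: 12.37
eef_pos: [0.4363, 0.1781, 0.0694]
eef_rot: [3.14, 0.002, 3.104]
ft_force: [0.2, -0.5, 0.0]
width: 0.709
```

Emit:
send_rows(
  moves=[
    [0, 0, 0, 0, 0, 0],
    [0, 0, 0, 0, 0, 0],
    [0, 0, 0, 0, 0, 0],
    [0, 0, 0, 0, 0, 0],
    [0, 0, 0, 0, 0, 0],
  ],
)

```text
time_s: 12.78
eef_pos: [0.4356, 0.1777, 0.0684]
eef_rot: [3.142, 0.0, 3.104]
ft_force: [0.7, 0.4, 0.4]
width: 0.33
```

Emit:
send_rows(
  moves=[
    [0, 0, 0, 0, 0, 0],
    [0, 0, 0, 0, 0, 0],
  ],
)

```text
time_s: 12.95
eef_pos: [0.4357, 0.1779, 0.0684]
eef_rot: [3.141, 0.0, 3.103]
ft_force: [-1.9, 0.5, 1.3]
width: 0.296
```

Run:
```python
from h import *
im=r.get_image("wrist")
a=(255*(im[180:330,230:420,::-1]/255.)**.5).astype(np.uint8)
cv2.imwrite("pics/k2.png",cv2.resize(a,None,fx=3.5,fy=3.5,interpolation=cv2.INTER_CUBIC))
o=r.get_obs();a=-.036
print(o["eef_pos"],o["eef_rot"],o["width"])
# lift arc: step vectors in tool frame (tool x = world yaw dir, z down)
Rm=R.from_euler("xyz",o["eef_rot"]).as_matrix()
f=lambda t:np.array([-.215*np.cos(t)*np.cos(a),-.215*np.cos(t)*np.sin(a),.215*np.sin(t)])
t=np.linspace(0,np.pi/3,16)
for i in range(15):print(i,np.round(Rm.T@(f(t[i+1])-f(t[i])),4))
```

```text
[0.43565139 0.17787766 0.06838051] [3.14129876e+00 4.63658073e-05 3.10344611e+00] 0.3018061089860612
0 [-0.0005  0.     -0.015 ]
1 [-0.0016  0.     -0.0149]
2 [-0.0026  0.     -0.0148]
3 [-0.0036  0.     -0.0146]
4 [-0.0046  0.     -0.0143]
5 [-0.0056  0.     -0.0139]
6 [-0.0066  0.     -0.0135]
7 [-0.0075  0.     -0.013 ]
8 [-0.0084  0.     -0.0124]
9 [-0.0092  0.     -0.0118]
10 [-0.01    0.     -0.0112]
11 [-0.0108  0.     -0.0104]
12 [-0.0115  0.     -0.0096]
13 [-0.0121  0.     -0.0088]
14 [-0.0127  0.     -0.008 ]
```

View pics/k2.png

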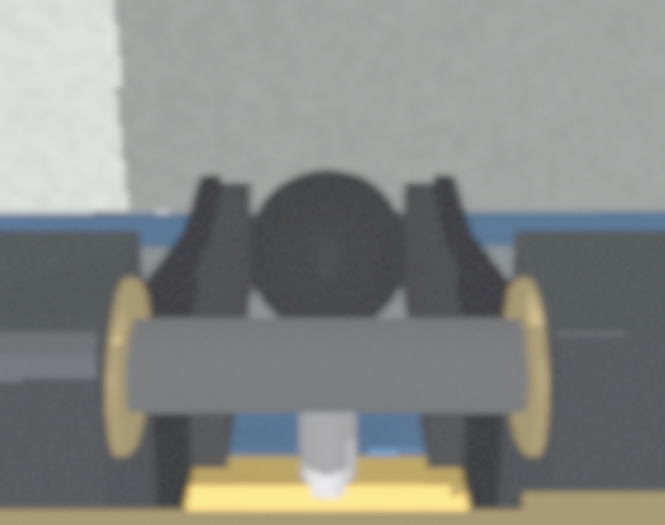

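The ball sits squarely between the pads at a 26 mm opening. I'll lift it along the arc.

Emit:
send_rows(
  moves=[
    [0, 0, -0.005, 0, 0, 0],
    [-0.0005, 0, -0.01, 0, 0, 0],
    [-0.0016, 0, -0.0149, 0, 0, 0],
    [-0.0026, 0, -0.0148, 0, 0, 0],
    [0, 0, 0, 0, 0, 0],
  ],
)

```text
time_s: 13.42
eef_pos: [0.4409, 0.1778, 0.1151]
eef_rot: [3.14, 0.001, 3.103]
ft_force: [-0.4, 1.3, -3.3]
width: 0.299
```

Emit:
send_rows(
  moves=[
    [-0.0036, 0, -0.0146, 0, 0, 0],
    [-0.0046, 0, -0.0143, 0, 0, 0],
    [-0.0056, 0, -0.0139, 0, 0, 0],
    [-0.0066, 0, -0.0135, 0, 0, 0],
    [-0.0075, 0, -0.013, 0, 0, 0],
  ],
)

```text
time_s: 13.83
eef_pos: [0.4678, 0.1768, 0.1819]
eef_rot: [3.141, -0.001, 3.103]
ft_force: [1.4, 2.1, -3.8]
width: 0.297
```

Emit:
send_rows(
  moves=[
    [-0.0084, 0, -0.0124, 0, 0, 0],
    [-0.0092, 0, -0.0118, 0, 0, 0],
    [-0.01, 0, -0.0112, 0, 0, 0],
    [-0.0108, 0, -0.0104, 0, 0, 0],
    [0, 0, 0, 0, 0, 0],
  ],
)

```text
time_s: 14.25
eef_pos: [0.5079, 0.1753, 0.2289]
eef_rot: [3.141, 0.001, 3.103]
ft_force: [-1.5, 2.5, 1.3]
width: 0.299
```

Emit:
send_rows(
  moves=[
    [-0.0115, 0, -0.0096, 0, 0, 0],
    [-0.0121, 0, -0.0088, 0, 0, 0],
    [-0.0127, 0, -0.008, 0, 0, 0],
    [0, 0, 0, 0, 0, 0],
    [0, 0, 0, 0, 0, 0],
  ],
)

```text
time_s: 14.67
eef_pos: [0.5421, 0.1741, 0.2537]
eef_rot: [3.141, -0.001, 3.103]
ft_force: [-1.8, 3.2, 1.3]
width: 0.298
```

Run:
```python
from h import *
np.set_printoptions(precision=4,suppress=True)
o=r.get_obs();print(o["eef_pos"],o["ft_force"],o["width"],o["joint_positions"])
g=o["eef_pos"]-[.43565,.17788,.0684]
print("rise",g,"angles",np.degrees([np.arcsin(g[2]/.215),np.arccos(1-np.hypot(g[0],g[1])/.215)]))
im=r.get_image("scene");w=r.get_image("wrist")
b=np.vstack([im[140:340,190:430],w[170:370,200:440]])[:,:,::-1]
cv2.imwrite("pics/f.png",cv2.resize(np.hstack([b[:200],b[200:]]),None,fx=1.66,fy=1.66))
im=r.get_image("top");kt=cam("top")
for t,lo,hi,z in(("red",(0,120,60),(8,255,255),.03),("yel",(15,100,60),(40,255,255),.05)):
    for a,c,m in blobs(im,lo,hi,(340,175,392,220)):print(t,a,c,ray(kt,c,z))
```

```text
[0.5421 0.1741 0.2537] [-1.8401  3.1852  1.349 ] 0.29813246999864584 [ 0.5943  0.2501 -0.0147 -0.0016 -1.3067 -2.2033]
rise [ 0.1064 -0.0038  0.1853] angles [59.5022 59.6918]
red 19 [368.7 212.3] [ 0.5146 -0.1654  0.03  ]
yel 27 [368.  204.4] [ 0.5383 -0.1605  0.05  ]
```

View pics/f.png

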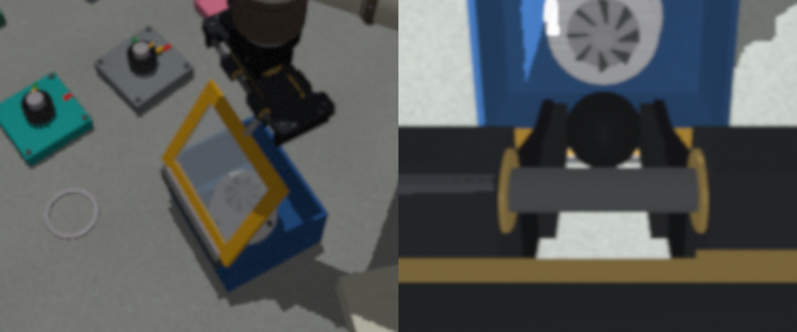

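The guard is open at 59.6°, the ball is still held and the collar is still locked. I'll hold briefly, then hand in.

Emit:
send_rows(
  moves=[
    [0, 0, 0, 0, 0, 0],
    [0, 0, 0, 0, 0, 0],
    [0, 0, 0, 0, 0, 0],
    [0, 0, 0, 0, 0, 0],
    [0, 0, 0, 0, 0, 0],
  ],
)

```text
time_s: 15.23
eef_pos: [0.5429, 0.174, 0.2542]
eef_rot: [3.141, 0.0, 3.104]
ft_force: [-0.9, 4.2, -0.7]
width: 0.301
```

```bash
python3 -c "
from station import r
o=r.get_obs();print(o['eef_pos'],o['width'],abs(o['qvel']).max());print(r.hand_in())"
```

```text
[0.54292182 0.17402114 0.25417613] 0.3013293132683107 0.0015930235760277904
the job is handed in; nothing more can be done
None
```

I locked the collar, then lifted the guard to about 60° and handed the job in with the gripper still holding the ball knob. `hand_in()` gives no verdict, so the result rests on my own checks.

- **Collar:** My first grip closed on the steel post, because the fingertips sit about 28 mm higher than the TCP suggests, and the collar did not move. I regripped lower, with the opening at 51 mm, which matches the collar. After turning about 1.07 rad clockwise, the pointer, red mark and collar stripe were in line in the wrist view. The top view showed the collar unchanged with the guard raised.
- **Guard:** The rise of the tool puts the guard at 59.5–59.7°. The ball was still between the pads at about a 26 mm opening, and the arm was still (joint speeds below 0.002 rad/s) about 15 s in.
- **Not measured:**
  - The wrist force along z wandered between about −4 and +1 N during the lift, so it doesn't confirm the guard's weight. I judged the hold from the opening and the pictures.
  - I did not re-measure the bottle, bin, foam or gasket. The arm's path stayed clear of them, and no contact showed.

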